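Swap the transit plug for the right bolt

ROBOT

A 6-joint arm with a two-finger parallel gripper is mounted at the origin on the work surface. World frame = base frame: x ahead of the robot, y to its left, z up, the work surface at z = 0. Lengths are in m, angles in rad, forces in N, time in s.
With the tool pointing down it reaches from about 0.425 to 0.95 m from the base axis. Payload 3.5 kg.
Tool frame: the origin (TCP) lies at the very end of the fingers, on their centre line; the grasp point (between the pads) lies 19 mm behind it (grip_point_offset is the distance from the TCP to the grasp point, in m); x points along the fingers, z is the direction in which the jaws open and shut, and the axes are right-handed (so a half turn about x gives the same grasp; the last joint's range is limited). The gripper opens to 85 mm and grips with 20 to 120 N. Pads are 22 mm wide; open, the fingers measure 114 mm over their backs; the gripper's body (76 mm by 85 mm) begins 54 mm behind the grasp point. The pads swing forward as they close: fully open they stand 13 mm farther back than shut.
Start: joints at [1.029, 0.286, 1.577, -0, 1.279, -0.15], TCP at [0.258, 0.624, 0.231] pointing down, gripper open.
Joint ranges: [-2.77, 2.77], [-0.9, 2.22], [0.21, 2.48], [-1.53, 4.67], [0.24, 2.81], [-2.84, 2.84]. Speed limits (rad/s): [2.79, 2.79, 3.14, 3.14, 3.14, 3.14].

INTERFACE

Orientations are given as a unit quaternion [x, y, z, w].
In Python, from cell import * gives the robot as it stands. The module is installed in compiled form; this text tells all that it offers. Calls block until the motion is done:
- move_ptp(position, orientation): joint-space move of the TCP to a pose.
- line_to(position, ori=None, vel=0.15, max_force=None): straight line of the TCP; ori=None keeps the orientation; vel is the mean speed in m/s. With max_force (N) it stops when the force on the tool has changed by that much, and returns True; else False.
- movej(angles): joint-space move.
- command_gripper(opening, grasp_force=None): opening from 0.0 (shut) to 1.0 (fully open); grasp_force is the grip in N (None keeps the last); returns when the fingers have stopped.
- hold(seconds).
- inverse_kinematics(position, orientation): joint angles nearest the present ones, or None.
- get_image(name): name is "side" or "top" or "wrist"; returns a dict with "img" (480x640x3 uint8, red, green, blue), "fx", "fy", "cx", "cy" (pixels), "cam_to_world" (4x4, takes a point from camera to world coordinates). Camera axes: x right, y up, looking along -z (the intrinsics and any distortion apply to the point x, -y, -z); pixel columns grow to the right and rows downward; lengths in m; the calibration is good to about 2 mm. A picture is of the moment at which its call begins. There is no depth.
A pose or a line that the arm cannot do raises Unreachable and nothing moves.
- hand_in(): hands the job in, once; it reports no verdict.
Readings, each from a call of its own:
- current_t(): time.
- current_qpos(): joint angles.
- current_qd(): joint speeds.
- current_joint_torque(): joint torques, N m.
- current_position(): TCP position.
- current_eef_rot(): TCP orientation.
- current_contact_force(): force on the tool from outside, world axes, zero at the start.
- current_ft_torque(): the same for the moment, N m.
- current_width(): opening from 0.0 (shut) to 1.0 (fully open).
Only numpy, scipy, OpenCV 4.12 (cv2) and the standard library are available. Lean on these libraries where they do the work, as an engineer would, in place of code of your own. Each camera call takes 0.05 s, during which the arm holds its last target. There are 200 camera calls.

TASK

Draw the wooden plug out of the lock case that leans in the cradle and stand it in the empty hole of the rack. Then, of the three steel bolts in the rack, find the one whose width fills the case's channel (one rattles in it, one is too wide) and slide that one fully home in the channel, leaving the other two standing in the rack. Do not knock the other things on the bench out of place, and let go of everything.

Things in the scene. Friction and masses are not known exactly. Their poses are not given: they have to be found in the camera images.
- lock_case: Black cast iron lock case, 44 mm (x) by 84 mm (y), fixed in a leaning wooden cradle, with one straight blind channel open at its upper end. Origin: centre of the channel's flat floor. z runs up along the channel, out of its mouth, leaning 31.5 degrees from vertical so that the mouth is nearer the robot; y is level, along the channel's wide side (32 mm); x along its narrow side (18 mm).
- case_mouth (a point): Centre of the lock case's channel mouth, 81 mm along the channel from its floor. The channel's walls are straight, 32 by 18 mm, up to 72 mm from the floor; the last 9 mm flare out, by 4 mm a side. Axes as the lock case's.
- plug_mid (a point): Centre of the pine transit plug, a plain wooden bar 140 mm long (z, along its length), 28 mm wide (y) and 16 mm thick (x). At the start it stands in the case's channel, its lower end on the floor, and 59 mm stand proud of the mouth. About 50 g.
- rack: Dark wooden rack fixed on the bench, 66 mm (x) by 208 mm (y) by 48 mm high, origin under its centre. Four open-topped holes in a row along y at y = -78, -26, 26 and 78 mm, each 42 mm (x) by 24 mm (y), with their floor 8 mm above the bench.
- rack_free (a point): Centre of the mouth of the rack's empty hole (the one at y = +78 mm of the rack), at the rack's top, 48 mm above the bench; the hole is 40 mm deep.
- bolt_p_mid (a point): Centre of one of the three steel bolts that stand upright in the rack's other holes in any order: plain bars 140 mm long (z) and 16 mm thick (y), the last 4 mm of each end stepped in 1.5 mm a side. Their widths (x) are 26, 30 and 34 mm; which is which is not told: feel it with the gripper or look. About 0.3 to 0.5 kg.
- bolt_q_mid (a point): Centre of one of the three steel bolts that stand upright in the rack's other holes in any order: plain bars 140 mm long (z) and 16 mm thick (y), the last 4 mm of each end stepped in 1.5 mm a side. Their widths (x) are 26, 30 and 34 mm; which is which is not told: feel it with the gripper or look. About 0.3 to 0.5 kg.
- bolt_r_mid (a point): Centre of one of the three steel bolts that stand upright in the rack's other holes in any order: plain bars 140 mm long (z) and 16 mm thick (y), the last 4 mm of each end stepped in 1.5 mm a side. Their widths (x) are 26, 30 and 34 mm; which is which is not told: feel it with the gripper or look. About 0.3 to 0.5 kg.
- mallet: Bystander: copper-headed mallet lying on the tiles.
- hinge_a: Bystander: steel H-hinge lying flat, 130 x 70 x 5 mm.
- hinge_b: Bystander: a second steel H-hinge lying flat, 130 x 70 x 5 mm.
- keep: Bystander: brass rim keep, 90 x 45 x 24 mm.
- spare_lock: Bystander: black cast iron rim lock lying flat, about 140 x 85 x 38 mm.
- oil_mid (a point): Bystander: centre of a standing amber oil bottle, 64 mm across and 190 mm tall.
- tin_mid (a point): Bystander: centre of a standing round tin, 68 mm across and 80 mm tall.
There are look-alikes about, which are no part of the job. What is shaped like the part that bears bolt_p_mid but blue is not meant. What is shaped like the part that bears lock_case but turquoise is not meant.

How it is judged:
By the outcome, as a careful person would: the job done as asked, in the order asked, and still so for the second after the job is handed in, with the robot touching nothing.
It also fails if it takes over 56 s, if anything falls off the work surface, if the arm or the gripper's body presses on something with over 40 N, if the wrist force passes 120 N, or if a joint passes its speed limit or range.

## Working session

There is one attempt and no reset: what is moved stays moved. The work goes in short steps, each a Python script; the robot and the scene stay as the last script left them, time stands still between calls to the robot, and variables do not carry over. Pictures are saved under pics/ and viewed, about 8 in all and at most 12, crops included, and the job is handed in when it is done.

```bash
mkdir -p pics; python3 - <<'E'
from cell import *
import cv2,numpy as np
for n in("top","side"):
    d=get_image(n);cv2.imwrite(f"pics/{n}0.png",d["img"][:,:,::-1]);print(n,d["fx"],d["fy"],d["cx"],d["cy"],np.round(d["cam_to_world"],4).tolist(),[k for k in d])
print(current_t(),current_eef_rot(),current_width())
E
```

```text
top 557.3229285816165 557.3229285816165 326.60152211042697 239.72255381240797 [[-0.0047, 0.9928, -0.1195, 0.3874], [-1.0, -0.0046, 0.0008, 0.0106], [0.0002, 0.1195, 0.9928, 1.3879], [0.0, 0.0, 0.0, 1.0]] ['img', 'fx', 'fy', 'cx', 'cy', 'cam_to_world']
side 469.69120245253316 469.69120245253316 322.5051689798182 248.5095716032746 [[0.955, 0.2177, -0.2017, 0.2756], [-0.2964, 0.7333, -0.6119, -0.8011], [0.0147, 0.6441, 0.7648, 1.0925], [0.0, 0.0, 0.0, 1.0]] ['img', 'fx', 'fy', 'cx', 'cy', 'cam_to_world']
0.1 [-0.39344343  0.5884593   0.39278135  0.5870611 ] 0.9994522490091253
```

View pics/top0.png

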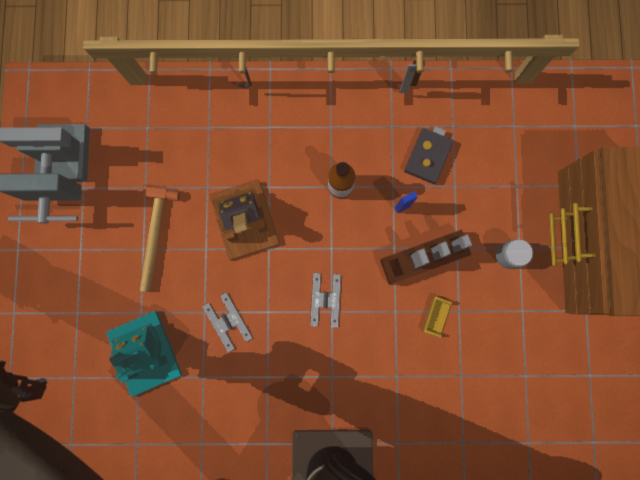

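View pics/side0.png

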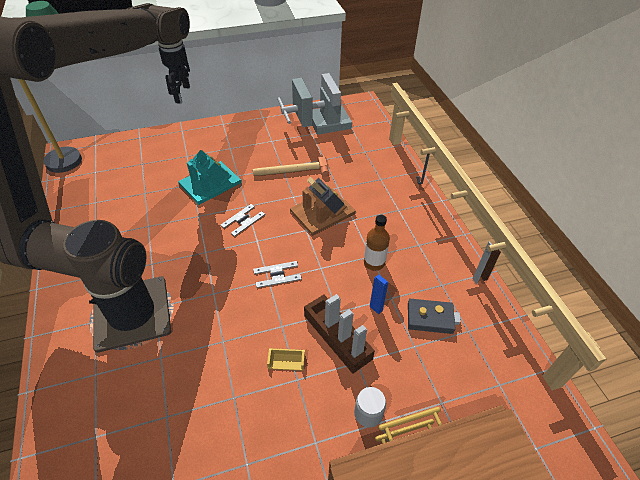

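```bash
cat > h.py <<'E'
from cell import *
import cv2,numpy as np
from scipy.spatial.transform import Rotation as R
def ray(d,u,v):
    T=d["cam_to_world"];r=T[:3,:3]@np.array([(u-d["cx"])/d["fx"],-(v-d["cy"])/d["fy"],-1]);return T[:3,3],r/np.linalg.norm(r)
def onz(d,u,v,z):
    o,r=ray(d,u,v);return o+r*(z-o[2])/r[2]
def proj(d,p):
    T=d["cam_to_world"];c=T[:3,:3].T@(np.asarray(p)-T[:3,3]);return np.array([d["fx"]*c[0]/-c[2]+d["cx"],-d["fy"]*c[1]/-c[2]+d["cy"]])
def tri(*ors):
    A=0;b=0
    for o,r in ors:
        P=np.eye(3)-np.outer(r,r);A=A+P;b=b+P@o
    return np.linalg.solve(A,b)
def quat(x,z):
    "tool x along fingers, z jaw direction"
    x=np.array(x,float);x/=np.linalg.norm(x);z=np.array(z,float);z-=x*(x@z);z/=np.linalg.norm(z)
    return R.from_matrix(np.c_[x,np.cross(z,x),z]).as_quat()
E
python3 - <<'E'
from h import *
d=get_image("top")
for n,u,v,z in [("plug top",239,221,.16),("cradle",245,219,0),("caseblack",240,210,.1),("free",396,268,.048),("rackR",468,242,.048),("rackL",386,275,.048),("oil",342,175,.15),("tin",518,252,.08),("b1",420,258,.148),("b3",461,241,.148),("blue",405,203,.1)]:
    print(n,np.round(onz(d,u,v,z),3))
w=get_image("wrist");T=w["cam_to_world"]
M=np.eye(4);M[:3,:3]=R.from_quat(current_eef_rot()).as_matrix();M[:3,3]=current_position()
print(np.round(np.linalg.inv(M)@T,3).tolist(),w["fx"])
a=cv2.resize(d["img"][170:270,200:290],None,fx=5.5,fy=5.5,interpolation=cv2.INTER_CUBIC)[:,:400]
s=get_image("side")["img"]
a=cv2.resize(d["img"][175:265,205:285],(400,450),interpolation=cv2.INTER_CUBIC);b=cv2.resize(s[165:237,285:357],(400,450),interpolation=cv2.INTER_CUBIC)
cv2.imwrite("pics/crop1.png",np.hstack([a,b])[:,:,::-1])
E
```

```text
plug top [0.578 0.205 0.16 ]
cradle [0.608 0.215 0.   ]
caseblack [0.613 0.212 0.1  ]
free [ 0.479 -0.157  0.048]
rackR [ 0.542 -0.333  0.048]
rackL [ 0.463 -0.133  0.048]
oil [ 0.684 -0.026  0.15 ]
tin [ 0.514 -0.442  0.08 ]
b1 [ 0.495 -0.199  0.148]
b3 [ 0.532 -0.291  0.148]
blue [ 0.628 -0.175  0.1  ]
[[0.001, 0.325, -0.946, -0.142], [0.001, 0.946, 0.325, 0.085], [1.0, -0.001, 0.001, 0.0], [0.0, 0.0, 0.0, 1.0]] 425.38082900576563
```

View pics/crop1.png

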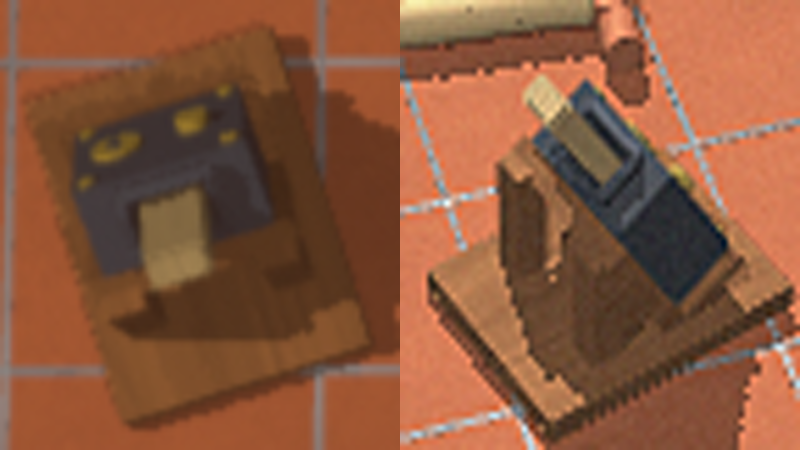

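```bash
cat >> h.py <<'E'
def axes(yaw,lean=np.radians(31.5)):
    "case axes; yaw = heading of the horizontal lean direction"
    l=np.array([np.cos(yaw),np.sin(yaw),0]);z=np.sin(lean)*l+[0,0,np.cos(lean)];y=np.cross([0,0,1],l);y/=np.linalg.norm(y)
    return np.cross(y,z),y,z
E
python3 - <<'E'
from h import *
t=get_image("top");s=get_image("side")
p=tri(ray(t,241,230),ray(s,311.3,180.8));print("plugtop",p,proj(t,p),proj(s,p))
# base edge -> yaw
a=onz(t,205+275/5,175+25/5,.01);b=onz(t,205+370/5,175+345/5,.01);e=b-a;yaw=np.arctan2(e[1],e[0]);print("yaw",yaw,np.degrees(yaw))
x,y,z=axes(yaw);print(x,y,z)
for sgn in(1,-1):
    q=quat(-z,sgn*y);P=p+z*.075
    j=inverse_kinematics(P,q);print(sgn,j)
# rack
g=cv2.cvtColor(t["img"],cv2.COLOR_RGB2HSV)[225:290,370:485];print(g[40,55],g[33,27])
E
```

```text
plugtop [0.56128569 0.19829686 0.16547408] [241.34469979 228.12679615] [309.87794621 181.0106545 ]
yaw -2.8500555853296965 -163.29615641707906
[-0.81666149 -0.24506991 -0.52249856] [ 0.28742477 -0.95780322  0.        ] [-0.50045081 -0.15017903  0.85264016]
1 [ 0.11964761 -0.25564073  2.19774293  0.14600466  0.66148148  1.30832395]
-1 [ 0.11964761 -0.25564073  2.19774293  0.14600466  0.66148148 -1.8332687 ]
[  9 129  65] [ 10 165  62]
```

```bash
python3 - <<'E'
from h import *
p=np.array([.561,.198,.165]);x,y,z=axes(-2.85)
move_ptp(p+z*.075,quat(-z,y))
w=get_image("wrist");cv2.imwrite("pics/w1.png",w["img"][:,:,::-1]);np.save("w1.npy",w,allow_pickle=True)
t=get_image("top")
print(current_t(),proj(w,p),proj(w,p-z*.059))
g=cv2.cvtColor(t["img"],cv2.COLOR_RGB2HSV)
m=((g[...,0]<16)&(g[...,2]<110)&(g[...,1]>90)).astype(np.uint8)*255
m[:225]=0;m[290:]=0;m[:,:370]=0;m[:,485:]=0
cv2.imwrite("pics/rk.png",np.hstack([cv2.resize(t["img"][225:290,370:485],None,fx=4,fy=4,interpolation=2)[:,:,::-1],cv2.cvtColor(cv2.resize(m[225:290,370:485],None,fx=3,fy=4),cv2.COLOR_GRAY2BGR)]))
E
```

```text
2.3 [316.55828869 251.53569653] [316.22267553 220.31812484]
```

View pics/w1.png

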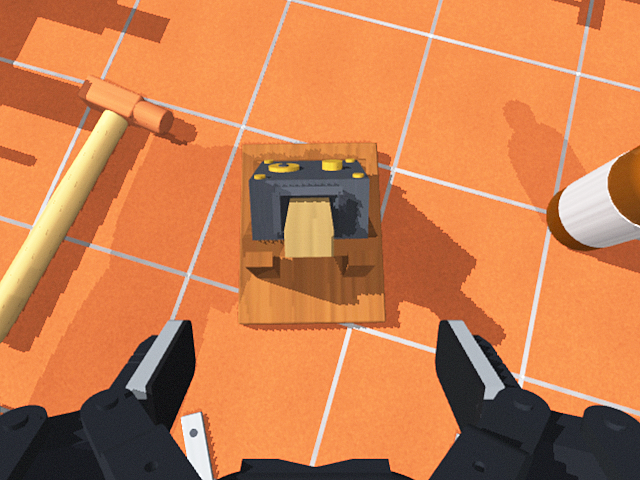

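View pics/rk.png

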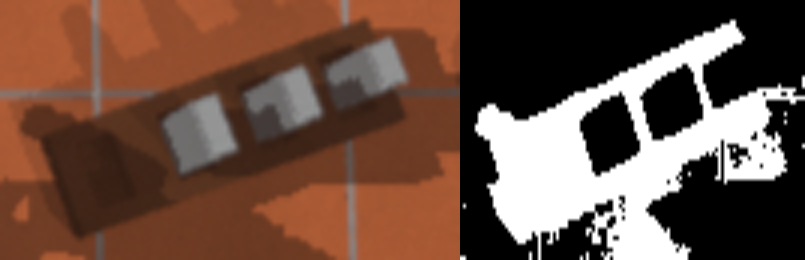

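```bash
python3 - <<'E'
from h import *
w=np.load("w1.npy",allow_pickle=True).item();im=w["img"]
g=cv2.cvtColor(im,cv2.COLOR_RGB2HSV);
m=((g[...,0]>14)&(g[...,0]<28)&(g[...,2]>110)&(g[...,1]>60)).astype(np.uint8)
for r in range(186,264,3):
    c=np.where(m[r,275:345])[0]+275
    if len(c):print(r,c.min(),c.max(),len(c),im[r,int(np.median(c))])
cv2.imwrite("pics/w1z.png",cv2.resize(im[150:290,220:400],None,fx=4,fy=4,interpolation=2)[:,:,::-1])
E
```

```text
198 301 328 21 [116  92  56]
201 290 328 28 [114  91  58]
204 289 329 41 [223 185 112]
207 288 330 43 [224 185 112]
210 288 330 43 [222 183 114]
213 287 331 45 [219 186 114]
216 286 331 46 [226 186 116]
219 286 332 47 [220 182 112]
222 285 332 48 [219 183 111]
225 285 332 48 [221 179 111]
228 284 333 50 [220 182 112]
231 284 333 50 [216 178 111]
234 284 333 50 [216 178 109]
237 284 333 50 [215 175 108]
240 284 333 50 [216 177 109]
243 284 333 50 [214 174 105]
246 285 333 49 [214 177 107]
249 284 333 50 [217 176 110]
252 285 333 49 [214 177 110]
255 285 334 50 [219 181 111]
```

View pics/w1z.png

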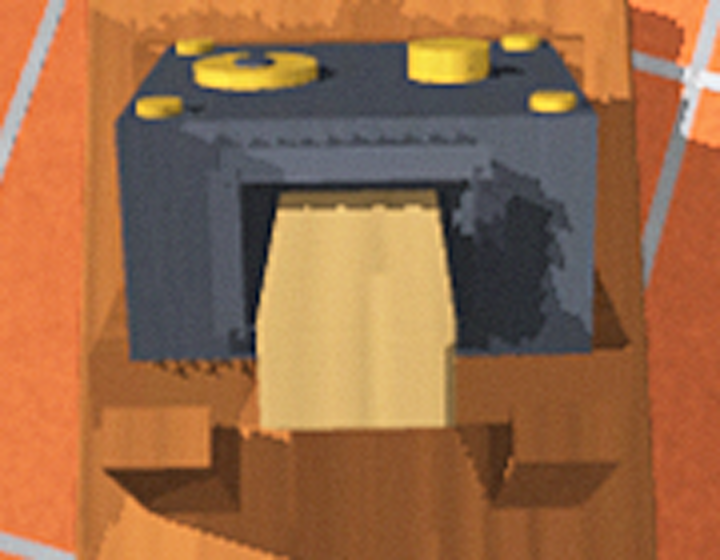

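```bash
python3 - <<'E'
from h import *
w=np.load("w1.npy",allow_pickle=True).item()
T=w["cam_to_world"]
def atdepth(u,v,D):return (T@[(u-w["cx"])/w["fx"]*D,-(v-w["cy"])/w["fy"]*D,-D,1])[:3]
x,y,z=axes(-2.85)
P=atdepth(308.9,243,.238);print("plug top",P)
K=np.array([[w["fx"],0,w["cx"]],[0,w["fy"],w["cy"]],[0,0,1]])
obj=np.array([[-.022,-.042,0],[-.022,.042,0],[.022,-.042,0],[.022,.042,0]]) # case axes: x down in view
# image: right = tool z = +y; up = -x
px=np.array([[249.5,179.5],[368.75,179],[252.5,239],[368,238.5]])
ok,rv,tv=cv2.solvePnP(obj,px,K,None)
F=np.diag([1,-1,-1]);Rw=T[:3,:3]@F@cv2.Rodrigues(rv)[0];pw=T[:3,:3]@F@tv.ravel()+T[:3,3]
print("face centre",pw,"zc",Rw[:,2],"yc",Rw[:,1]);print("expect z",z,"y",y)
print("plugtop-pw in case axes",np.array([x,y,z])@(P-pw))
t=get_image("top");s=get_image("side")
Q=tri(ray(t,241,230),ray(s,311.3,180.8),ray(w,308.9,243));print("3-ray",Q)
E
```

```text
plug top [0.56502806 0.20366873 0.16150953]
face centre [0.60007072 0.21473801 0.10123549] zc [-0.48267451 -0.11659748  0.86800365] yc [ 0.2858002  -0.95781119  0.03026497]
expect z [-0.50044246 -0.15020685  0.85264016] y [ 0.28747801 -0.95778724  0.        ]
plugtop-pw in case axes [-0.00016233  0.00052801  0.07059158]
3-ray [0.56292031 0.20131892 0.16243665]
```

```bash
python3 - <<'E'
from h import *
P=np.array([.565,.2037,.1615]);x,y,z=axes(-2.85)
print(line_to(P-z*.044,vel=.12,max_force=12),current_contact_force(),current_position())
command_gripper(0,60)
print("w",current_width(),current_contact_force());f0=current_contact_force()
print(line_to(P+z*.08,vel=.13,max_force=40),current_contact_force()-f0,current_width(),current_t())
w=get_image("wrist");cv2.imwrite("pics/w2.png",w["img"][:,:,::-1])
# go above the rack with the view
Rm=np.array([.5025,-.233,0]);
for yaw in(-2.0,):pass
e=np.array([.479,-.157,0])-np.array([.532,-.291,0]);e/=np.linalg.norm(e);print("rack y",e)
rx=np.array([e[1],-e[0],0])
for s in(1,-1):print(inverse_kinematics(np.array([.479,-.157,.27]),quat([0,0,-1],s*rx)))
E
```

```text
False [ 0.22948688  0.32442445 -0.29908923] [0.58725368 0.21036032 0.12467131]
w 0.31763307569290394 [-3.22306018 -1.97759145  3.18618144]
False [ 3.11187872  2.07467418 -3.87929937] 0.3207144593577754 5.25
rack y [-0.36779846  0.92990553  0.        ]
[-5.18262448e-01 -1.26919292e-01  1.94560274e+00 -4.44089210e-16
  1.32290920e+00 -8.94902865e-01]
[-5.18262448e-01 -1.26919292e-01  1.94560274e+00 -4.44089210e-16
  1.32290920e+00  2.24668979e+00]
```

View pics/w2.png

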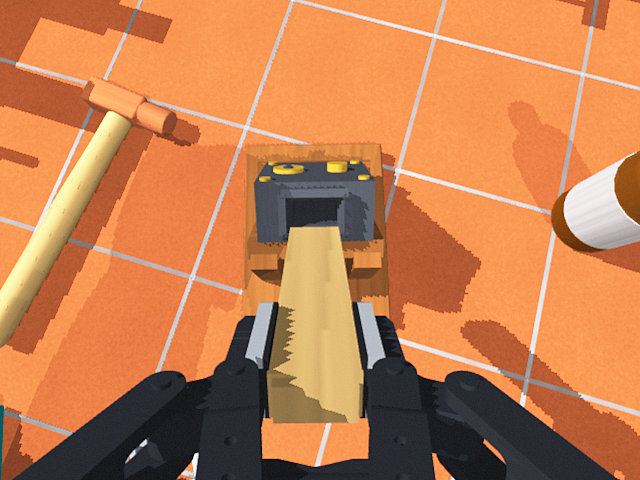

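```bash
python3 - <<'E'
from h import *
e=np.array([-.368,.930,0]);rx=np.array([.93,.368,0])
move_ptp(np.array([.479,-.157,.30]),quat([0,0,-1],rx))
w=get_image("wrist");np.save("w3.npy",w,allow_pickle=True)
c=np.array([.479,-.157,.048]);print(current_t(),proj(w,c),current_width())
cv2.imwrite("pics/w3.png",w["img"][:,:,::-1])
E
```

```text
7.2667 [315.14834568 184.85426641] 0.32013405619384333
```

View pics/w3.png

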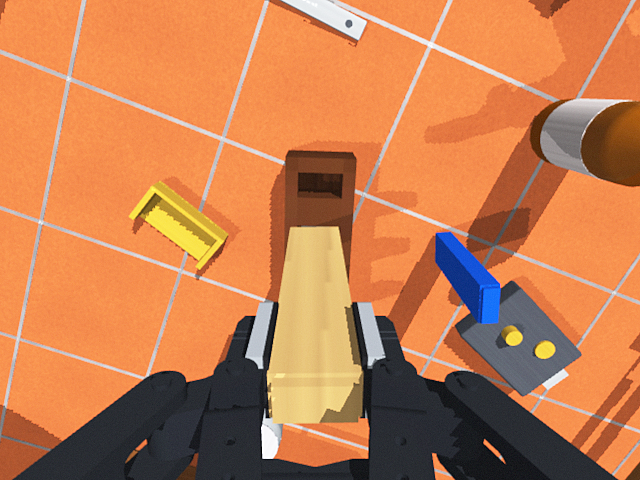

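```bash
python3 - <<'E'
from h import *
w=np.load("w3.npy",allow_pickle=True).item()
h=onz(w,320.5,185.5,.048);print(h)
line_to([h[0],h[1],.165],vel=.2)
r=line_to([h[0],h[1],.094],vel=.07,max_force=8);p=current_position();print(r,p,current_contact_force())
if p[2]<.12:
    command_gripper(.5)
    line_to([h[0],h[1],.28],vel=.2)
    rx=np.array([.93,.368,0]);e=np.array([-.368,.93,0])
    move_ptp(np.r_[h[:2],.0]-e*.05+[0,0,.30],quat([0,0,-1],rx))
    w=get_image("wrist");np.save("w4.npy",w,allow_pickle=True)
    cv2.imwrite("pics/w4.png",w["img"][:,:,::-1])
    for k in(0,52,104,156):print(proj(w,h-e*k/1000),proj(w,h-e*k/1000+[0,0,.1]))
print(current_t())
E
```

```text
[ 0.48391237 -0.15571562  0.048     ]
True [ 0.48324131 -0.15541997  0.10478461] [0.76368746 0.44873759 3.28435916]
[316.12971547 129.91567478] [316.26985139 142.88900713]
[316.12828139 186.72423262] [316.26023893 216.5854135 ]
[316.12696327 238.93930075] [316.25163199 282.57279177]
[316.12574759 287.09636788] [316.24388063 342.00062761]
10.6
```

View pics/w4.png

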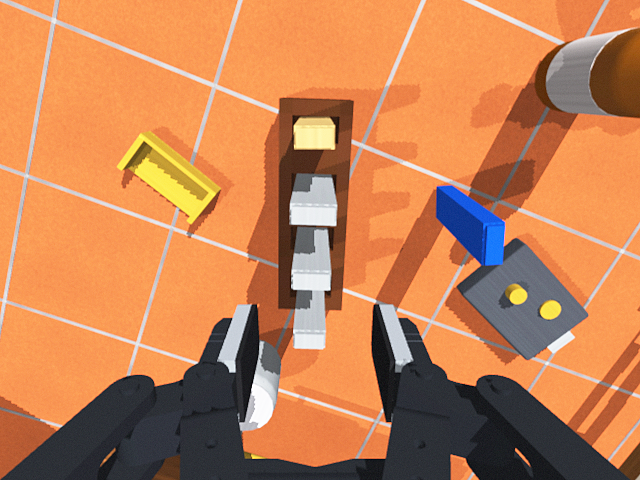

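```bash
python3 - <<'E'
from h import *
w=np.load("w4.npy",allow_pickle=True).item();im=w["img"].astype(int)
mn=im.min(2);sat=im.max(2)-mn
m=((sat<25)&(mn>100))
for r in range(225,352,4):
    c=np.where(m[r,280:345])[0]+280
    if len(c):print(r,c.min(),c.max(),im[r,312].tolist(),end=' | ')
print([int(im[r,304,0]) for r in range(255,296)])
E
```

```text
225 308 335 [128, 117, 117] | 229 299 326 [104, 109, 108] | 233 301 327 [95, 97, 101] | 237 297 328 [95, 99, 103] | 241 314 328 [97, 101, 106] | 245 297 328 [92, 93, 102] | 249 315 329 [98, 100, 101] | 253 294 329 [191, 195, 201] | 257 293 329 [193, 197, 204] | 261 293 329 [193, 199, 203] | 265 292 330 [196, 202, 205] | 269 291 330 [188, 198, 197] | 273 291 330 [195, 198, 203] | 277 291 330 [237, 239, 241] | 281 291 330 [236, 238, 241] | 285 291 330 [236, 239, 242] | 289 293 344 [235, 238, 242] | 293 312 324 [180, 181, 187] | 297 297 324 [179, 186, 190] | 301 309 323 [200, 200, 207] | 305 297 324 [196, 201, 204] | 309 295 324 [195, 201, 203] | 313 290 324 [191, 198, 202] | 317 288 323 [194, 196, 202] | 321 286 323 [193, 198, 203] | 325 285 323 [190, 196, 202] | 329 293 323 [192, 199, 205] | 333 293 323 [188, 194, 200] | 337 294 323 [234, 239, 241] | 341 294 323 [236, 239, 241] | 345 295 324 [234, 239, 240] | [195, 192, 191, 192, 192, 190, 192, 187, 194, 190, 190, 189, 191, 191, 194, 203, 206, 193, 199, 228, 237, 235, 234, 234, 234, 234, 235, 235, 236, 234, 235, 234, 236, 243, 224, 132, 90, 93, 94, 93, 97]
```

```bash
python3 - <<'E'
from h import *
w=np.load("w4.npy",allow_pickle=True).item()
b=onz(w,311,282,.148);print(b)
th=.024;e=np.array([-.368,.93,0])+th*np.array([.93,.368,0]);e/=np.linalg.norm(e);rx=np.array([e[1],-e[0],0]);q=quat([0,0,-1],rx)
command_gripper(.8)
move_ptp([b[0],b[1],.18],q)
print(line_to([b[0],b[1],.103],vel=.12,max_force=12))
f0=current_contact_force()
command_gripper(0,90);print("w",current_width(),current_contact_force()-f0,current_t())
E
```

```text
[ 0.51831257 -0.25345536  0.148     ]
False
w 0.33984164594757316 [ 0.13928604 -0.30761115  4.48085818] 12.7833
```

```bash
python3 - <<'E'
from h import *
P=np.array([.565,.2037,.1615]);x,y,z=axes(-2.85)
p=current_position();line_to([p[0],p[1],.27],vel=.15,max_force=60);print(current_position()[2],current_contact_force(),current_width())
q=quat(-z,y)
print(inverse_kinematics(P+z*.14,q))
move_ptp(P+z*.14,q);line_to(P+z*.08,vel=.15)
w=get_image("wrist");np.save("w5.npy",w,allow_pickle=True);print(current_t(),current_width())
im2=cv2.imread("pics/w2.png");im=w["img"][:,:,::-1]
f=lambda i:cv2.resize(i[140:440,220:420],(400,600),interpolation=2)
cv2.imwrite("pics/w5c.png",np.hstack([f(im2),f(im)]))
E
```

```text
0.26824933650976457 [-0.82476195 -0.42254403 -3.17463059] 0.3386166735222808
[ 0.11731088 -0.38447175  2.19786776  0.12798212  0.78930067  1.33139481]
16.6417 0.3397595566041612
```

View pics/w5c.png

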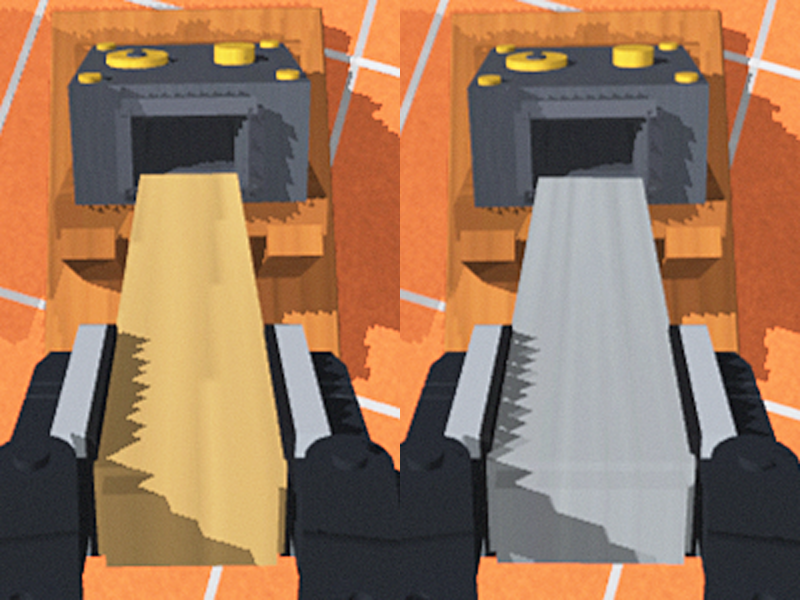

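```bash
python3 - <<'E'
from h import *
P=np.array([.565,.2037,.1615]);x,y,z=axes(-2.85)
r=line_to(P-z*.060,vel=.06,max_force=18)
p=current_position();print(r,np.array([x,y,z])@(p-P),current_contact_force(),np.array([x,y,z])@current_contact_force(),current_width(),current_t())
E
```

```text
True [-6.06041465e-04  8.31299439e-05 -4.45618191e-02] [-4.12517935 -1.49819875  5.37365097] [0.92832544 0.24905728 6.87124525] 0.3385234342588996 18.475
```

```bash
python3 - <<'E'
from h import *
P=np.array([.565,.2037,.1615]);x,y,z=axes(-2.85)
r=line_to(P-z*.050,vel=.03,max_force=15)
print(r,z@(current_position()-P),z@current_contact_force())
command_gripper(.7)
line_to(P+z*.10,vel=.15)
w=get_image("wrist");s=get_image("side");t=get_image("top");print(current_t())
top=P;print(proj(w,top))
A=cv2.resize(w["img"][140:340,200:440],(400,333),interpolation=2)
B=cv2.resize(t["img"][150:290,200:480],(400,200),interpolation=2)
C=cv2.resize(s["img"][160:380,280:400],(300,533),interpolation=2)
o=np.zeros((533,700,3),np.uint8);o[:333,:400]=A;o[333:,:400]=B;o[:,400:]=C
cv2.imwrite("pics/fin.png",o[:,:,::-1])
E
```

```text
True -0.04475508338953764 10.097145260114058
20.3583
[316.04921601 233.47112557]
```

View pics/fin.png

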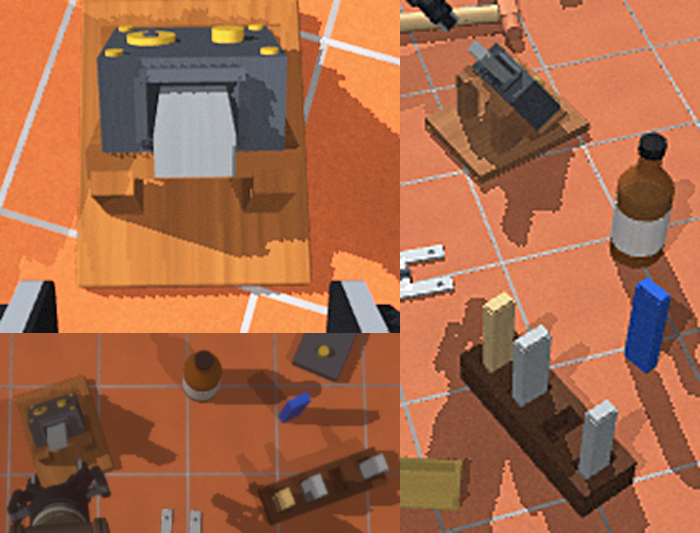

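```bash
python3 - <<'E'
from h import *
P=np.array([.565,.2037,.1615]);x,y,z=axes(-2.85)
command_gripper(0,30)
line_to(P+z*.02,vel=.15)
r=line_to(P-z*.015,vel=.04,max_force=20);print(r,z@(current_position()-P),z@current_contact_force())
line_to(P+z*.12,vel=.15);command_gripper(.6);print(current_t());hand_in()
E
```

```text
True -0.0005250936078253057 4.37292240647705
23.725
the job is handed in; nothing more can be done
```

The plug now stands in the rack's formerly empty hole, and the 30 mm bolt is home in the case's channel. The job was handed in at about 24 s, with the gripper open and clear of everything.

- **Choosing the bolt:** I took the middle one. In the picture its width came between the other two, and the gripper read 0.340 on it against 0.320 on the 28 mm plug, which fits 30 mm. I did not feel the other two bolts with the gripper.
- **Seating:** the bolt stopped firmly twice at the same depth, within about 1 mm of where the plug had sat. A final push on its top with shut fingers met it about 0.5 mm below where I had placed the plug's top, consistent with a bolt resting on the floor.
- **Last pictures:** the plug and the other two bolts were standing in the rack. The bottle, blue look-alike, spare lock and hinge in view looked undisturbed. These were taken before the final push, and I did not check the other bystanders again.
- **Disagreement:** my early picture estimates put the plug standing 71 mm proud of the case face instead of the stated 59 mm. I put this down to depth error and relied on contact for the depth.

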